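Refit the pump cover of a laboratory water bath

TASK

The water bath's pump compartment has just been given a new stick-on seal; put its aluminium cover, which lies on the bench, back on: hang it by its round hole on the locating post with its oblong opening over the wing-headed fastener, so that it lies flat on the seal, and turn the fastener a quarter turn until the slot in its head lines up with the two marks beside the opening. Then press the cover down firmly, so that the seal gives way and the cover is held hard against its metal frame, and finish like that: still pressing, not letting go, so the seal can take. Leave the other things on the bench and on the bath as they stand.

Things in the scene. Friction and masses are not known exactly. Their poses are not given: they have to be found in the camera images.
- bath: fixed water bath: cream tank 300 (x) by 480 (y) mm, 165 mm high to its steel deck. Origin on the bench under its centre; x away from the robot, y left, z up, turned by up to 0.2 rad. Its open pump compartment is at the +y end, 160 mm from the centre; the rest is a 6 mm tank lid with two bow handles (39 mm above the deck) and, at the far -y corner, a control head 120 mm above the deck
- frame (a point): centre of the compartment's rectangular metal frame (opening 110 by 80 mm, 8 mm rim) at its top face, 4 mm above the deck, 169 mm above the bench; axes as the bath's. The refitted cover lies with its axes along these, its origin straight over this point. 20 mm round bosses of equal height surround the feet of post and fastener
- post (a point): tip of the fixed steel locating post, 95 mm from the frame's centre along the bath's +x: 10 mm diameter, tapering to 4 mm over its top 8 mm; tip 26 mm above the frame's top face
- fastener_head (a point): top centre of the steel quarter-turn fastener, on its axis, 90 mm from the frame's centre along the bath's -x, 27 mm above the frame's top face. Wing-shaped head 28 mm long (this point's x), 9 mm thick (y), 18 mm tall, a dark slot along its crown; neck below it 8.4 mm diameter. With the cover on the seal, the head's underside is 2 to 4 mm above the cover's top face
- fastener (a joint): angle of the fastener (rad), anticlockwise from above: 0 with the slot along the bath's x, when the head passes the cover's opening (starts within 0.15 of 0); plus or minus 1.571 with the slot across, locking the cover: either way serves. Turns to plus or minus 1.9, no click or stop at the quarter turn, a little stiff (0.06 N m), stays where it is left
- seal (a joint): compression (m) of the black sponge seal, a rectangular cord 10 mm wide around the metal frame, standing 4 mm above the frame's top face when free (0). It gives evenly, 2 N per mm: the cover's weight squeezes it 1.4 to 2.2 mm; at 4 mm (8 N in all, weight included) the cover bears on the metal frame. Noisy reading
- cover: the loose flat aluminium cover, 240 (x) by 140 (y) by 4 mm, about 0.36 kg, lying on the bench with its handle up. Origin at the centre of its underside. Round hole at the +x end, oblong opening at the -x end. It starts turned by at most 0.5 rad from the world's axes
- cover_hole (a point): centre, at the underside, of the cover's round hole, 13 mm diameter, 95 mm from the cover's centre along its +x
- cover_opening (a point): centre, at the underside, of the cover's oblong opening, 34 mm (cover's x) by 18 mm (cover's y), 90 mm from its centre along its -x. Two dark marks, each 16 mm long, run along the cover's y on either side of it: the slot must line up with these
- cover_grip (a point): middle of the bar of the cover's black bow handle: a 10 mm round bar, 70 mm long along the cover's x, its axis 36 mm above the cover's underside; legs at the bar's ends
- beaker: bystander: glass beaker, 68 mm wide, 90 mm high, standing on the tank lid; origin under its centre
- seal_roll: bystander: flat roll of black seal cord, 90 mm diameter, 12 mm thick, on the bench; origin under its centre
- screwdriver: bystander: screwdriver lying on the tank lid, about 200 mm long along its x; origin near its middle
- reagent: bystander: brown glass bottle, 70 mm diameter, 150 mm high, on the bench; origin under its centre
- tube_rack: bystander: white rack with test tubes, 70 by 200 mm, 106 mm high, on the bench; origin under its centre
- pipette_jar: bystander: white jar with glass pipettes, 100 mm diameter, pipettes up to 270 mm high, on the bench; origin under its centre
- screw_tray: bystander: small empty steel tray, 90 by 70 by 18 mm, on the bench; origin under its centre
- brush: bystander: flat wooden-handled brush, about 200 mm long, lying on the bench; origin near its middle

How it is judged:
On the way, in this order (a step that is already met when the one before it is completed fails the run):
1. the cover hangs by its round hole on the post and lies flat on the seal, the fastener's head through its opening (horizontal distance between cover_hole and post below 0.005 m and horizontal distance between cover_opening and fastener_head below 0.01 m and z of each of cover_hole, cover_opening in the frame of frame below 0.006 m), for 0.2 s.
2. the fastener is turned across, its slot in line with the cover's marks, the cover lying in place under it (angle between the x axis of fastener_head and the y axis of cover, either way round below 0.16 rad and horizontal distance between cover_hole and post below 0.005 m and z of cover_opening in the frame of frame below 0.006 m), for 0.2 s.
At the end, for the whole second after the job is handed in: cover hung (hole within 5 mm of post axis, opening within 10 mm of fastener axis), slot within 0.16 rad of the marks, fingers on the cover with over 2 N, seal squeezed over 3.2 mm, both ends of the cover within 2.5 mm of the frame top, cover still, through the last second (horizontal distance between cover_hole and post below 0.005 m and horizontal distance between cover_opening and fastener_head below 0.01 m and z of each of cover_hole, cover_opening in the frame of frame below 0.0025 m and angle between the x axis of fastener_head and the y axis of cover, either way round below 0.16 rad and value of joint seal above 0.0032 m and contact force between the fingers and cover above 2 N and linear speed of cover below 0.02 m/s); the arm keeps its last pose, push and grip.
It fails at once if a bystander is pushed more than 30 mm from its place (distance of any of beaker, seal_roll, screwdriver, reagent, tube_rack, pipette_jar, screw_tray, brush from where it was at the start of the episode above 0.03 m).
It also fails if it takes over 72 s, if anything falls off the work surface, if the arm or the gripper's body presses on something with over 40 N, if the wrist force passes 120 N, or if a joint passes its speed limit or range.

ROBOT

A 6-joint arm with a two-finger parallel gripper is mounted at the origin on the work surface. World frame = base frame: x ahead of the robot, y to its left, z up, the work surface at z = 0. Lengths are in m, angles in rad, forces in N, time in s.
With the tool pointing down it reaches from about 0.3 to 0.875 m from the base axis. Payload 6.4 kg.
Tool frame: the origin (TCP) lies at the centre of the arm's flange, where the gripper is bolted on; the fingertips stand 173 mm ahead of it and the grasp point (between the pads) lies 155 mm ahead of it; z points along the fingers, x is the direction in which the jaws open and shut, and the axes are right-handed (so a half turn about z gives the same grasp; the last joint's range is limited). The gripper opens to 85 mm and grips with 20 to 120 N. Pads are 22 mm wide; open, the fingers measure 114 mm over their backs; the gripper's body (76 mm by 85 mm) begins 54 mm behind the grasp point. The pads swing forward as they close: fully open they stand 13 mm farther back than shut.
Start: joints at [-1.487, 0.181, 1.607, -0, 1.354, -0.206], TCP at [0.164, -0.551, 0.405] pointing down, gripper open.
Joint ranges: [-2.99, 2.99], [-0.89, 2.07], [0.3, 2.58], [-1.14, 4.28], [0, 2.63], [-3.12, 3.12]. Speed limits (rad/s): [2.57, 2.57, 3.01, 3.14, 3.14, 3.14].

INTERFACE

Orientations are given as a unit quaternion [w, x, y, z].
In Python, from bench import ctrl gives the robot as it stands. The module is installed in compiled form; this text tells all that it offers.
- The arm moves only by the tool move_arm, never from a script. Its argument "moves" is a list of rows, each an object of numbers: "gripper": the opening in per cent of the stroke, from 0 (shut) to 100 (fully open); "x", "y", "z": the shift along the tool's x, y, z in cm; "roll": the turn about the tool's z in degrees. In form: [{"gripper": .., "x": .., "y": .., "z": .., "roll": ..}, ...]. A call has 1 to 5 rows; each row shifts and turns the commanded pose from where the row before left it, along the tool's axes as they then stand; what a row does not reach is not made up. A row lasts 1/8 s, in which the tool goes at most 62.5 mm and 10.7 degrees, less where a joint would pass 70% of its speed; a pose out of reach is approached as far as the arm can. A call is refused whole if a number of a shift passes 6.25 or a number of a turn 10.7, either way. A call with a gripper value outside its range is refused whole. The fingers move at their own pace and stop on an object; the grip force is fixed at half the most. Time passes only in rows, so rows that do not move let the fingers close. It gives the time, the measured TCP pose, the force and the opening at its end, in the units of the state.
- ctrl.get_obs(): the state, without advancing time (a new reading comes with each control period).
- ctrl.camera(name): name is "scene" or "top" or "wrist"; returns a dict with "img" (400x640x3 uint8, red, green, blue), "fx", "fy", "cx", "cy" (pixels), "world_from_camera" (4x4, takes a point from camera to world coordinates); the wrist camera has in their place "tool_from_camera" (4x4, takes a point from camera to tool coordinates, whose origin is the TCP and whose axes are the tool frame's). Camera axes: x right, y up, looking along -z (the intrinsics and any distortion apply to the point x, -y, -z); pixel columns grow to the right and rows downward; lengths in m; the calibration is good to about 2 mm. The wrist camera is an equidistant fisheye: a pixel r from the principal point sees the ray r / f radians off the axis. A picture is of the moment at which its call begins: read the wrist's pose just before it. There is no depth.
- ctrl.hand_in(): hands the job in, once; it reports no verdict.
The state is a dict: "time_s": time; "q": joint angles; "dq": joint speeds; "joint_efforts": joint torques, N m; "eef_pos": TCP position; "eef_rot": TCP orientation; "wrist_force": force on the tool from outside, world axes, zero at the start; "torque": the same for the moment, N m; "opening": opening from 0.0 (shut) to 1.0 (fully open).
Only numpy, scipy, OpenCV 4.12 (cv2) and the standard library are available. Lean on these libraries where they do the work, as an engineer would, in place of code of your own. Each camera call takes 0.05 s, during which the arm holds its last target. There are 200 camera calls.

## Working session

There is one attempt and no reset: what is moved stays moved. The work goes in short steps, Python scripts to look and compute and a tool call to move; the robot and the scene stay as the last step left them, time stands still between calls to the robot, and variables do not carry over. Pictures are saved under pics/ and viewed, about 8 in all and at most 12, crops included, and the job is handed in when it is done.

Besides the shell and the picture viewer there is one more tool, called after ">>>" as a command line: name --argument value ..., lists and objects as JSON in quotes. move_arm: Moves the arm, as the interface text tells. Its arguments: {"type":"object","properties":{"moves":{"type":"array","items":{"type":"object","properties":{"gripper":{"type":"number"},"x":{"type":"number"},"y":{"type":"number"},"z":{"type":"number"},"roll":{"type":"number"}}}}},"required":["moves"]}

```bash
mkdir -p pics; cat > h.py <<'E'
import numpy as np, cv2
from bench import ctrl
from scipy.spatial.transform import Rotation as R
def snap(name,f):
    o=ctrl.get_obs(); c=ctrl.camera(name); cv2.imwrite('pics/'+f,c['img'][:,:,::-1]); 
    if name=='wrist':
        w,x,y,z=o['eef_rot']; T=np.eye(4); T[:3,:3]=R.from_quat([x,y,z,w]).as_matrix(); T[:3,3]=o['eef_pos']
        c['world_from_camera']=T@c['tool_from_camera']
    c['fish']=name=='wrist'
    np.save('pics/'+f[:-4]+'.npy',c,allow_pickle=True); return c
def load(f): return np.load('pics/'+f+'.npy',allow_pickle=True).item()
def ray(c,u,v):
    a=(u-c['cx'])/c['fx']; b=(v-c['cy'])/c['fy']
    if c['fish']:
        t=np.hypot(a,b); s=np.sin(t)/max(t,1e-9); d=np.array([a*s,-b*s,-np.cos(t)])
    else: d=np.array([a,-b,-1.])
    M=c['world_from_camera']; return M[:3,3],M[:3,:3]@d
def onz(c,u,v,z):
    o,d=ray(c,u,v); return o+d*(z-o[2])/d[2]
def proj(c,p):
    q=np.linalg.inv(c['world_from_camera'])@np.append(p,1); a,b,z=q[0],-q[1],-q[2]
    if c['fish']:
        r=np.hypot(a,b); t=np.arctan2(r,z); k=t/max(r,1e-9)
    else: k=1/z
    return np.array([c['cx']+c['fx']*a*k, c['cy']+c['fy']*b*k])
def st():
    o=ctrl.get_obs(); w,x,y,z=o['eef_rot']; return o,R.from_quat([x,y,z,w]).as_matrix()
E
python3 - <<'E'
from h import *
for n in('top','scene'):
    c=snap(n,n+'0.png'); print(n,c['fx'],c['cx'],c['cy'],np.round(c['world_from_camera'],3).tolist())
o,M=st(); print(o['eef_pos'],np.round(M,3).tolist())
a=cv2.imread('pics/top0.png');cv2.imwrite('pics/t0.png',cv2.resize(a,(800,500)))
E
```

```text
top 500.78268292897286 318.9277325973336 190.95306807425135 [[0.007, 0.998, -0.056, 0.415], [-1.0, 0.006, -0.014, 0.088], [-0.014, 0.056, 0.998, 1.47], [0.0, 0.0, 0.0, 1.0]]
scene 497.68661055769564 318.685250062079 198.22925659827646 [[0.557, -0.673, 0.487, 1.242], [0.831, 0.451, -0.326, -0.394], [-0.0, 0.586, 0.81, 1.344], [0.0, 0.0, 0.0, 1.0]]
[ 0.16430982 -0.55078924  0.40388863] [[0.286, -0.958, -0.0], [-0.958, -0.286, 0.002], [-0.002, -0.0, -1.0]]
```

View pics/t0.png

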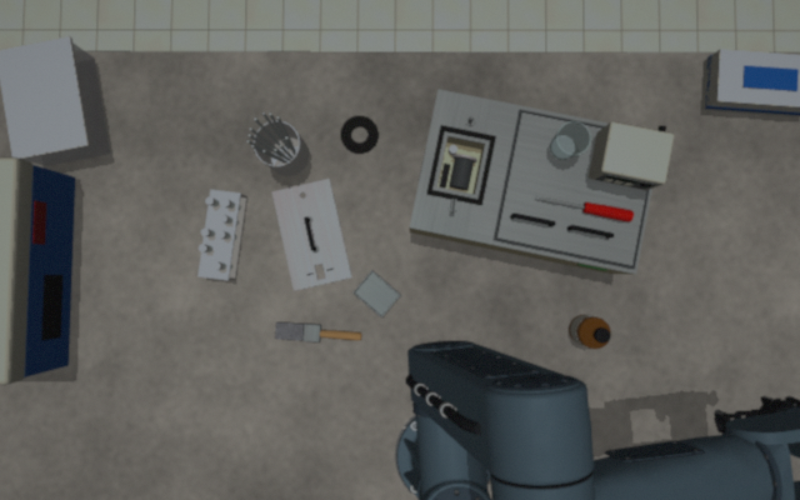

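View pics/scene0.png

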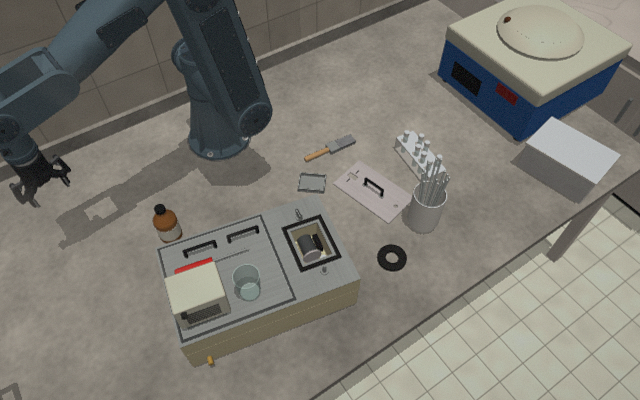

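The top view shows the cover's handle at about (310,234), its hole at (304,196) and its opening at (319,271). The post is at (471,121) and the fastener at (453,207), all in the 1.25x scale. The rack, jar and tray stand close to the cover.

```bash
python3 - <<'E'
from h import *
c=load('top0')
def p(n,u,v,z): q=onz(c,u/1.25,v/1.25,z); print(n,np.round(q,3)); return q
H=p('hole',304,196,.004);O=p('open',319,271,.004);G=p('grip',310,234,.036)
print('cover yaw',np.arctan2(*(H-O)[[1,0]]), H-(H-O)/185*95)
P=p('post',471,121,.195);F=p('fast',453,207,.196)
d=(P-F)[:2];print('bath yaw',np.arctan2(d[1],d[0]),np.linalg.norm(d),F[:2]+d*90/185)
cn=[p('c',*x,.169) for x in((442,127),(495,134),(483,203),(430,195))];print(np.mean(cn,0))
E
```

```text
hole [0.597 0.333 0.004]
open [0.421 0.295 0.004]
grip [0.506 0.313 0.036]
cover yaw 0.21142654971488312 [0.50678313 0.31375589 0.004     ]
post [ 0.731 -0.041  0.195]
fast [ 0.552 -0.004  0.196]
bath yaw -0.20366788869279584 0.18190486166754577 [ 0.63915058 -0.02202949]
c [0.724 0.017 0.169]
c [ 0.71  -0.094  0.169]
c [ 0.564 -0.069  0.169]
c [0.58  0.042 0.169]
[ 0.6445314  -0.02578898  0.169     ]
```

>>> move_arm --moves '[{"x": -4.9,"y": -3.8},{"x": -4.9,"y": -3.8},{"x": -4.9,"y": -3.8},{"x": -4.9,"y": -3.8},{"x": -4.9,"y": -3.8}]'

```text
validation failed for argument at $.mo...
```

>>> move_arm --moves '[{"x": -4.9,"y": -3.8},{"x": -4.9,"y": -3.8},{"x": -4.9,"y": -3.8},{"x": -4.9,"y": -3.8},{"x": -4.9,"y": -3.8}]'

```text
validation failed for argument at $.mo...
```

>>> move_arm --moves '[{"x": -4.9,"y": -3.8},{"x": -4.9,"y": -3.8},{"x": -4.9,"y": -3.8},{"x": -4.9,"y": -3.8,"roll": 4.5},{"z": 3.0},{"z": 0}]'

```text
validation failed for argument at $.mo...
```

>>> move_arm --moves '[{"gripper": 100,"x": -4.9,"y": -3.8,"z": 0,"roll": 0},{"gripper": 100,"x": -4.9,"y": -3.8,"z": 0,"roll": 0},{"gripper": 100,"x": -4.9,"y": -3.8,"z": 0,"roll": 0},{"gripper": 100,"x": -4.9,"y": -3.8,"z": 0,"roll": 0},{"gripper": 100,"x": -4.9,"y": -3.8,"z": 0,"roll": 0}]'

```text
time_s: 0.72
eef_pos: [0.2766, -0.26, 0.4044]
eef_rot: [-0.0, 0.802, -0.598, 0.0]
wrist_force: [1.4, -0.0, 0.4]
opening: 1.002
```

>>> move_arm --moves '[{"gripper": 100,"x": -4.9,"y": -3.8,"z": 0,"roll": 0},{"gripper": 100,"x": -4.9,"y": -3.8,"z": 0,"roll": 0},{"gripper": 100,"x": -4.9,"y": -3.8,"z": 0,"roll": 0},{"gripper": 100,"x": -4.9,"y": -3.8,"z": 0,"roll": 0},{"gripper": 100,"x": -4.9,"y": -3.8,"z": 0,"roll": 0}]'

```text
time_s: 1.35
eef_pos: [0.3886, 0.0293, 0.4049]
eef_rot: [-0.0, 0.802, -0.598, 0.001]
wrist_force: [2.0, -1.0, 0.8]
opening: 1.004
```

>>> move_arm --moves '[{"gripper": 100,"x": -4.9,"y": -3.8,"z": 0,"roll": 0},{"gripper": 100,"x": -4.9,"y": -3.8,"z": 0,"roll": 0},{"gripper": 100,"x": -4.9,"y": -3.8,"z": 0,"roll": 4.5},{"gripper": 100,"x": -4.9,"y": -3.8,"z": 3,"roll": 0},{"gripper": 100,"x": 0,"y": 0,"z": 3,"roll": 0}]'

```text
time_s: 1.98
eef_pos: [0.4807, 0.2544, 0.3462]
eef_rot: [-0.0, 0.779, -0.627, -0.0]
wrist_force: [-0.2, -0.1, -0.8]
opening: 1.001
```

>>> move_arm --moves '[{"gripper": 100,"x": 0,"y": 0,"z": 3,"roll": 0},{"gripper": 100,"x": 0,"y": 0,"z": 0,"roll": 0}]'

```text
time_s: 2.22
eef_pos: [0.4788, 0.2511, 0.3146]
eef_rot: [0.003, 0.778, -0.628, -0.002]
wrist_force: [0.1, -0.4, 1.3]
opening: 0.998
```

```bash
python3 - <<'E'
from h import *
c=snap('wrist','w1.png'); o,M=st(); print(o['eef_pos'],np.round(M,3).tolist(),c['fx'],o['q'])
print(np.round(c['tool_from_camera'],3).tolist())
for p in([.597,.333,.004],[.421,.295,.004],[.506,.313,.036]): print(proj(c,p))
E
```

```text
[0.47965051 0.25117735 0.3165968 ] [[0.21, -0.978, -0.003], [-0.978, -0.21, -0.001], [0.0, 0.003, -1.0]] 309.70691628693146 [ 2.63085063e-01  2.04742683e-01  1.76888154e+00 -2.48920311e-05
  1.17088334e+00  1.62255353e+00]
[[1.0, -0.001, -0.001, -0.0], [-0.001, -0.962, -0.275, -0.069], [-0.0, 0.275, -0.962, 0.032], [0.0, 0.0, 0.0, 1.0]]
[257.416883    45.74326003]
[263.06275126 236.03337007]
[251.49391549 151.35769236]
```

View pics/w1.png

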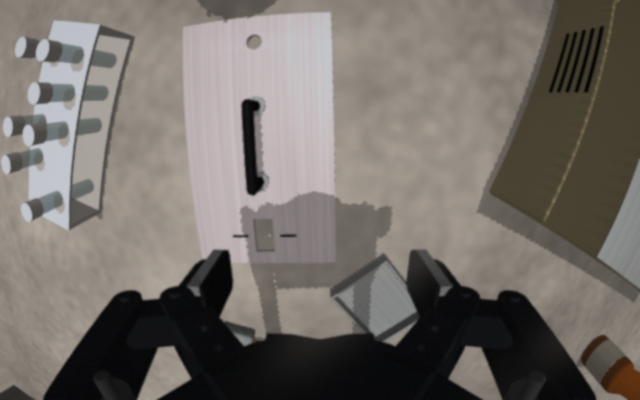

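The wrist view shows the hole at (254,41), the opening at (264,235) and the bar running from (250,104) to (254,187).

```bash
python3 - <<'E'
from h import *
c=load('w1'); o,M=st()
H=onz(c,254,41.5,.004);O=onz(c,264,235,.004);A=onz(c,250,103,.036);B=onz(c,253.5,188,.036)
d=H-O; print(H,O,np.linalg.norm(d),'yaw',np.arctan2(d[1],d[0]),'ctr',O+d*90/185)
e=A-B; print(A,B,np.linalg.norm(e),'yaw',np.arctan2(e[1],e[0]),'mid',(A+B)/2)
t=((A+B)/2+O+d*90/185)/2; t[2]=.036+.155
print('tool x yaw',np.arctan2(M[1,0],M[0,0]),'move cm',M.T@(t-o['eef_pos'])*100)
# mind the tray
E
```

```text
[0.60052027 0.33701517 0.004     ] [0.42230081 0.29424774 0.004     ] 0.18327909368580392 yaw 0.23551719558203466 ctr [0.50900217 0.31505352 0.004     ]
[0.54426276 0.32141643 0.036     ] [0.47616918 0.30629419 0.036     ] 0.06975254007164891 yaw 0.2185336340489273 mid [0.51021597 0.31385531 0.036     ]
tool x yaw -1.3594584920215618 move cm [-5.56066818 -4.29307875 12.54627556]
```

>>> move_arm --moves '[{"gripper": 100,"x": -5.6,"y": -2,"z": 0,"roll": -0.9},{"gripper": 70,"x": 0,"y": -2.3,"z": 2.5,"roll": 0},{"gripper": 60,"x": 0,"y": 0,"z": 4,"roll": 0},{"gripper": 60,"x": 0,"y": 0,"z": 4,"roll": 0},{"gripper": 60,"x": 0,"y": 0,"z": 2,"roll": 0}]'

```text
time_s: 2.9
eef_pos: [0.5104, 0.3152, 0.192]
eef_rot: [0.0, 0.783, -0.623, -0.0]
wrist_force: [-0.6, -0.7, 0.2]
opening: 0.601
```

>>> move_arm --moves '[{"gripper": 30,"x": 0,"y": 0,"z": 0,"roll": 0},{"gripper": 0,"x": 0,"y": 0,"z": 0,"roll": 0},{"gripper": 0,"x": 0,"y": 0,"z": 0,"roll": 0},{"gripper": 0,"x": 0,"y": 0,"z": 0,"roll": 0},{"gripper": 0,"x": 0,"y": 0,"z": 0,"roll": 0}]'

```text
time_s: 3.52
eef_pos: [0.5114, 0.3158, 0.1948]
eef_rot: [-0.002, 0.783, -0.622, 0.001]
wrist_force: [-1.0, -1.2, 6.8]
opening: 0.085
```

>>> move_arm --moves '[{"gripper": 0,"x": 0,"y": 0,"z": -1,"roll": 0},{"gripper": 0,"x": 0,"y": 0,"z": -2,"roll": 0},{"gripper": 0,"x": 0,"y": 0,"z": -4,"roll": 0},{"gripper": 0,"x": 0,"y": 0,"z": -4,"roll": 0},{"gripper": 0,"x": 0,"y": 0,"z": -4,"roll": 0}]'

```text
time_s: 4.15
eef_pos: [0.5099, 0.3153, 0.3448]
eef_rot: [-0.0, 0.783, -0.622, 0.0]
wrist_force: [0.5, 1.0, -4.8]
opening: 0.088
```

>>> move_arm --moves '[{"gripper": 0,"x": 0,"y": 0,"z": -4,"roll": 0},{"gripper": 0,"x": 0,"y": 0,"z": -3,"roll": 0},{"gripper": 0,"x": 0,"y": 0,"z": -2,"roll": 0},{"gripper": 0,"x": 0,"y": 0,"z": 0,"roll": 0},{"gripper": 0,"x": 0,"y": 0,"z": 0,"roll": 0}]'

```text
time_s: 4.78
eef_pos: [0.5098, 0.3152, 0.4317]
eef_rot: [0.001, 0.783, -0.622, -0.0]
wrist_force: [0.1, -1.2, -4.2]
opening: 0.089
```

```bash
python3 - <<'E'
from h import *
c=snap('wrist','w2.png'); s=snap('scene','s2.png');o,M=st(); print(o['eef_pos'],np.round(M,3).tolist(),o['wrist_force'],o['torque'],o['opening'])
a=c['img'][:,:,::-1]
# bath point estimates: wrist view of bath from here
b=s['img'][60:260,230:490,::-1]
cv2.imwrite('pics/v2.png',np.vstack([cv2.resize(a,(560,350)),cv2.resize(b,(560,430))[:240]]))
E
```

```text
[0.50989667 0.31521845 0.43096145] [[0.225, -0.974, -0.003], [-0.974, -0.225, -0.001], [0.0, 0.003, -1.0]] [-0.53296054  0.44229079 -4.22217509] [-0.01746943 -0.01493361 -0.06758768] 0.08967488558641463
```

View pics/w2.png

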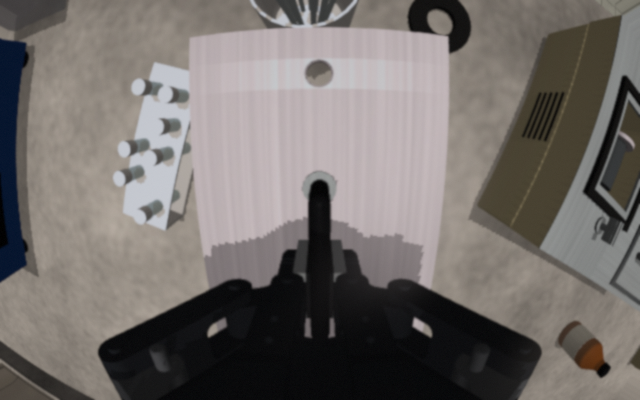

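>>> move_arm --moves '[{"gripper": 0,"x": 2,"y": 0,"z": 0,"roll": 0},{"gripper": 0,"x": 4,"y": 0,"z": 0,"roll": 0},{"gripper": 0,"x": 4,"y": 0,"z": 0,"roll": 0},{"gripper": 0,"x": 4,"y": -2,"z": 0,"roll": 0},{"gripper": 0,"x": 4,"y": -4,"z": 0,"roll": 0}]'

```text
time_s: 5.5
eef_pos: [0.6094, 0.1514, 0.4322]
eef_rot: [0.0, 0.783, -0.623, -0.0]
wrist_force: [1.2, 0.5, -4.3]
opening: 0.09
```

>>> move_arm --moves '[{"gripper": 0,"x": 3.1,"y": -3,"z": 0,"roll": 0},{"gripper": 0,"x": 2,"y": -2,"z": 0,"roll": 4.5},{"gripper": 0,"x": 0,"y": 0,"z": 0,"roll": 7},{"gripper": 0,"x": 0,"y": 0,"z": 0,"roll": 7},{"gripper": 0,"x": 0,"y": 0,"z": 0,"roll": 6}]'

```text
time_s: 6.12
eef_pos: [0.6695, 0.1137, 0.4312]
eef_rot: [-0.001, -0.631, 0.776, 0.0]
wrist_force: [-0.6, -0.5, -3.0]
opening: 0.087
```

>>> move_arm --moves '[{"gripper": 0,"x": 0,"y": 0,"z": 0,"roll": 0},{"gripper": 0,"x": 0,"y": 0,"z": 0,"roll": 0}]'

```text
time_s: 6.38
eef_pos: [0.6694, 0.1145, 0.4319]
eef_rot: [-0.0, -0.633, 0.774, 0.0]
wrist_force: [0.6, -0.6, -4.5]
opening: 0.087
```

```bash
python3 - <<'E'
from h import *
c=snap('wrist','w3.png'); o,M=st(); print(o['eef_pos'],np.round(M,3).tolist(),o['wrist_force'],o['opening'])
for p in([.731,-.041,.195],[.552,-.004,.196]): print(proj(c,p))
w=load('w2')
for z in(.18,.185,.19,.195):
    T=w['tool_from_camera'].copy(); c2=dict(w,world_from_camera=T)
    print(z,[np.round(onz(c2,u,v,z)[:2]*1000,1).tolist() for u,v in((319,73),(190,60),(449,60),(319,29),(319,186))])
E
```

```text
[0.66945384 0.11465277 0.43211299] [[-0.198, -0.98, -0.001], [-0.98, 0.198, -0.0], [0.0, 0.001, -1.0]] [ 0.43276365  0.07835114 -3.64146867] 0.08512374476793244
[508.67880604  97.45595014]
[475.32098357 312.48029352]
0.18 [[-0.3, -89.8], [-64.3, -100.2], [64.2, -100.4], [-0.3, -111.7], [-0.3, -35.2]]
0.185 [[-0.3, -90.5], [-66.5, -101.3], [66.4, -101.5], [-0.3, -113.2], [-0.3, -34.0]]
0.19 [[-0.3, -91.2], [-68.7, -102.3], [68.6, -102.5], [-0.3, -114.6], [-0.3, -32.9]]
0.195 [[-0.3, -91.9], [-70.8, -103.4], [70.7, -103.6], [-0.4, -116.0], [-0.3, -31.7]]
```

View pics/w3.png

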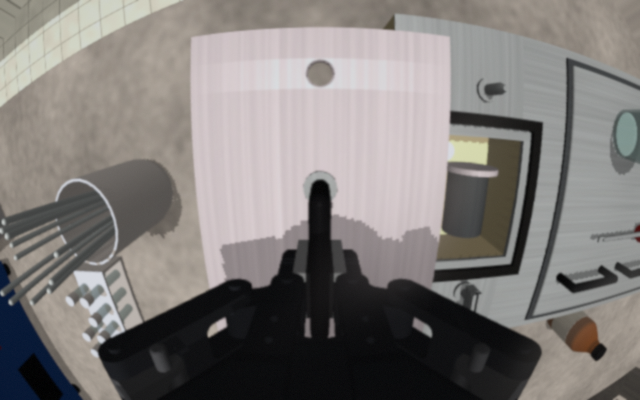

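The cover hangs level with its hole at (320,73). The post tip is near (504,89) and the fastener near (466,292). I'll zoom in on both.

```bash
python3 - <<'E'
from h import *
a=cv2.imread('pics/w3.png'); t=cv2.imread('pics/top0.png')
z=lambda i,u,v,k,w=40: cv2.resize(i[v-w//2:v+w//2,u-w//2:u+w//2],(k,k),interpolation=cv2.INTER_CUBIC)
cv2.imwrite('pics/z3.png',np.vstack([np.hstack([z(a,495,90,300),z(a,465,292,300)]),np.hstack([z(t,377,97,300,20),z(t,362,166,300,20)])]))
E
```

```text
(no output)
```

View pics/z3.png

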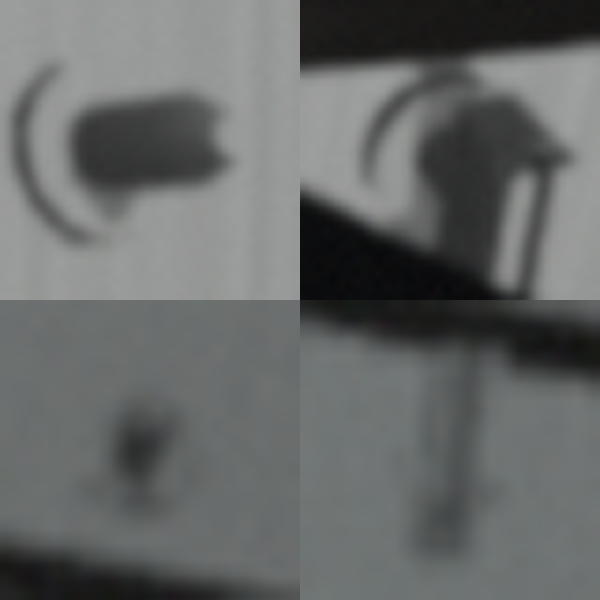

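```bash
python3 - <<'E'
from h import *
c=load('w3')
f=lambda u,v,z:(onz(c,u,v,z)[:2])
print('post',f(488.5,89,.169),f(502,88.6,.187), 'fast head',f(465,285,.187), f(461,278,.169))
for (p,q,z) in(((541,123),(520,270),.173),((534,128),(513,268),.169),((568,60),(527,318),.165)):
    A,B=f(*p,z),f(*q,z); e=A-B; print(A,B,np.linalg.norm(e),'yaw',np.arctan2(e[1],e[0]))
e=f(541,123,.173)-f(453,113,.173); print('yaw from short edge',np.arctan2(-e[0],-e[1])*-1)
o,M=st();print('toolx yaw',np.arctan2(M[1,0],M[0,0])+np.pi/2)
E
```

```text
post [ 0.73871612 -0.03937428] [ 0.73804148 -0.04120025] fast head [0.57903169 0.00354898] [ 5.74825962e-01 -3.20443712e-04]
[ 0.70565039 -0.09024534] [ 0.56650288 -0.06599153] 0.1412454532547455 yaw -0.17256912548167683
[ 0.70146463 -0.0844061 ] [ 0.56865689 -0.05956541] 0.13511089928112735 yaw -0.184905995304533
[ 0.76235866 -0.14567277] [ 0.48845549 -0.09236767] 0.27904190407379276 yaw -0.1922103653596919
yaw from short edge -0.19219029420514697
toolx yaw -0.19931716735376992
```

>>> move_arm --moves '[{"gripper": 0,"x": 3,"y": -0.6,"z": 0,"roll": 0},{"gripper": 0,"x": 4,"y": 0,"z": 0,"roll": 0},{"gripper": 0,"x": 4,"y": 0,"z": 0,"roll": 0},{"gripper": 0,"x": 2.8,"y": 0,"z": 1,"roll": 0},{"gripper": 0,"x": 0,"y": 0,"z": 1,"roll": 0}]'

```text
time_s: 7.05
eef_pos: [0.6476, -0.0236, 0.4124]
eef_rot: [-0.0, -0.632, 0.775, -0.0]
wrist_force: [-0.1, -0.3, -4.4]
opening: 0.087
```

>>> move_arm --moves '[{"gripper": 0,"x": 0,"y": 0,"z": 0,"roll": 0},{"gripper": 0,"x": 0,"y": 0,"z": 0,"roll": 0},{"gripper": 0,"x": 0,"y": 0,"z": 0,"roll": 0}]'

```text
time_s: 7.42
eef_pos: [0.6481, -0.0205, 0.4131]
eef_rot: [0.0, -0.633, 0.774, -0.0]
wrist_force: [-0.4, -0.2, -4.1]
opening: 0.09
```

```bash
python3 - <<'E'
from h import *
c=snap('wrist','w4.png'); s=snap('scene','s4.png');o,M=st(); print(o['eef_pos'],np.round(M,3).tolist(),o['wrist_force'],o['opening'])
a=c['img'][:,:,::-1]; b=s['img'][:,:,::-1]
z=cv2.resize(a[43:103,280:360],(400,300),interpolation=cv2.INTER_CUBIC)
cv2.imwrite('pics/z4.png',np.vstack([np.hstack([z,cv2.resize(b[190:310,250:410],(400,300))]),np.hstack([cv2.resize(a[0:300,160:560],(400,300)),0*z])]))
E
```

```text
[ 0.64801659 -0.02069321  0.41294714] [[-0.198, -0.98, 0.001], [-0.98, 0.198, -0.0], [-0.0, -0.001, -1.0]] [ 0.3260718  -0.65365331 -3.85339345] 0.08909636471988285
```

View pics/z4.png

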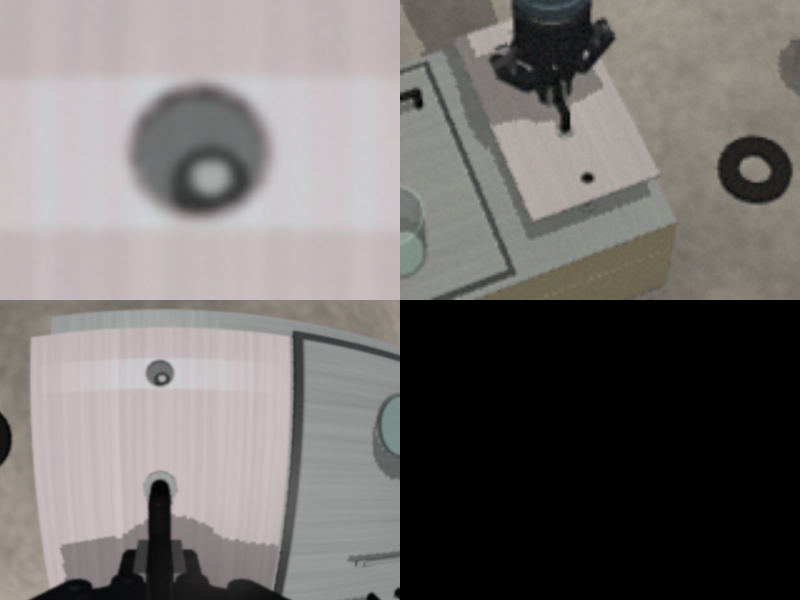

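```bash
python3 - <<'E'
from h import *
c=load('w4'); o,M=st(); zt=o['eef_pos'][2]
c2=dict(c,world_from_camera=c['tool_from_camera'])
h=onz(c2,320,73,.191); print('hole',h*1000)
for zz in(.193,.195,.197): print(zz,'tip',onz(c2,322.2,78.2,zt-zz)*1000)
g=c['img'].astype(int).sum(2)
pts=[]
for v in range(60,280,20):
    r=g[v,430:480]; k=np.where(r<r.min()+60)[0]; pts.append(onz(c2,430+k.mean(),v,zt-.166)[:2]); print(v,430+k.mean(),r.min(),np.round(pts[-1]*1000,1))
pts=np.array(pts); print(np.polyfit(pts[:,1],pts[:,0],1))
E
```

```text
hole [  0.28340331 -91.25196374 191.        ]
0.193 tip [  1.67038024 -92.05484823 219.9471443 ]
0.195 tip [  1.65111799 -91.81242538 217.9471443 ]
0.197 tip [  1.63185574 -91.57000253 215.9471443 ]
60 458.0 161 [ 100.9 -115.4]
80 458.0 157 [ 100.8 -100.2]
100 458.0 172 [101.1 -85.2]
120 457.0 185 [100.8 -70.3]
140 456.0 201 [100.8 -55.4]
160 455.0 223 [101.1 -40.4]
180 453.0 240 [100.9 -25.1]
200 451.0 256 [101.   -9.5]
220 449.0 245 [101.4   6.8]
240 446.0 238 [101.2  23.7]
260 443.0 197 [101.4  41.5]
[0.00301041 0.10115284]
```

>>> move_arm --moves '[{"gripper": 0,"x": 0.15,"y": -0.05,"z": 0,"roll": 0},{"gripper": 0,"x": 0,"y": 0,"z": 1,"roll": 0},{"gripper": 0,"x": 0,"y": 0,"z": 1,"roll": 0},{"gripper": 0,"x": 0,"y": 0,"z": 1,"roll": 0},{"gripper": 0,"x": 0,"y": 0,"z": 0.5,"roll": 0}]'

```text
time_s: 8.15
eef_pos: [0.6478, -0.0229, 0.376]
eef_rot: [-0.001, -0.633, 0.774, 0.001]
wrist_force: [0.1, 0.2, -4.4]
opening: 0.087
```

>>> move_arm --moves '[{"gripper": 0,"x": 0,"y": 0,"z": 0.5,"roll": 0},{"gripper": 0,"x": 0,"y": 0,"z": 0.3,"roll": 0},{"gripper": 0,"x": 0,"y": 0,"z": 0,"roll": 0},{"gripper": 0,"x": 0,"y": 0,"z": 0,"roll": 0}]'

```text
time_s: 8.65
eef_pos: [0.6481, -0.0229, 0.3698]
eef_rot: [0.0, -0.633, 0.774, -0.0]
wrist_force: [-0.3, -0.0, -3.9]
opening: 0.086
```

>>> move_arm --moves '[{"gripper": 0,"x": 0,"y": 0,"z": 0.2,"roll": 0},{"gripper": 0,"x": 0,"y": 0,"z": 0.1,"roll": 0},{"gripper": 0,"x": 0,"y": 0,"z": 0,"roll": 0},{"gripper": 0,"x": 0,"y": 0,"z": 0,"roll": 0}]'

```text
time_s: 9.15
eef_pos: [0.6481, -0.023, 0.3668]
eef_rot: [0.0, -0.633, 0.774, -0.0]
wrist_force: [-0.5, 0.3, -2.4]
opening: 0.092
```

>>> move_arm --moves '[{"gripper": 0,"x": 0,"y": 0,"z": 0.1,"roll": 0},{"gripper": 0,"x": 0,"y": 0,"z": 0,"roll": 0},{"gripper": 0,"x": 0,"y": 0,"z": 0,"roll": 0}]'

```text
time_s: 9.52
eef_pos: [0.6481, -0.023, 0.3658]
eef_rot: [0.0, -0.633, 0.774, -0.0]
wrist_force: [-0.1, -1.0, -1.0]
opening: 0.088
```

>>> move_arm --moves '[{"gripper": 20,"x": 0,"y": 0,"z": 0,"roll": 0},{"gripper": 50,"x": 0,"y": 0,"z": 0,"roll": 0},{"gripper": 60,"x": 0,"y": 0,"z": -1,"roll": 0},{"gripper": 60,"x": 0,"y": 0,"z": -4,"roll": 0},{"gripper": 60,"x": 0,"y": 0,"z": -5,"roll": 0}]'

```text
time_s: 10.15
eef_pos: [0.6478, -0.0229, 0.4661]
eef_rot: [-0.001, -0.633, 0.774, 0.001]
wrist_force: [1.0, 0.6, 1.2]
opening: 0.6
```

>>> move_arm --moves '[{"gripper": 60,"x": 0,"y": 5,"z": 0,"roll": 0},{"gripper": 60,"x": 0,"y": 5,"z": 0,"roll": 0},{"gripper": 60,"x": 0,"y": 5,"z": 0,"roll": 0},{"gripper": 60,"x": 0,"y": 0,"z": 0,"roll": 0},{"gripper": 60,"x": 0,"y": 0,"z": 0,"roll": 0}]'

```text
time_s: 10.78
eef_pos: [0.5014, 0.0069, 0.4667]
eef_rot: [0.001, -0.633, 0.774, -0.001]
wrist_force: [-1.0, -0.2, -0.2]
opening: 0.6
```

```bash
python3 - <<'E'
from h import *
c=snap('wrist','w5.png'); o,M=st(); print(o['eef_pos'],np.round(M,3).tolist(),o['wrist_force'],o['opening'])
a=c['img'][:,:,::-1]
cv2.imwrite('pics/z5.png',cv2.resize(a[0:270,160:520],(800,600),interpolation=cv2.INTER_CUBIC))
E
```

```text
[0.50184793 0.00671689 0.46648595] [[-0.199, -0.98, 0.002], [-0.98, 0.199, -0.0], [0.0, -0.002, -1.0]] [-0.03232974 -0.09870323  0.68064511] 0.5970157172626221
```

View pics/z5.png

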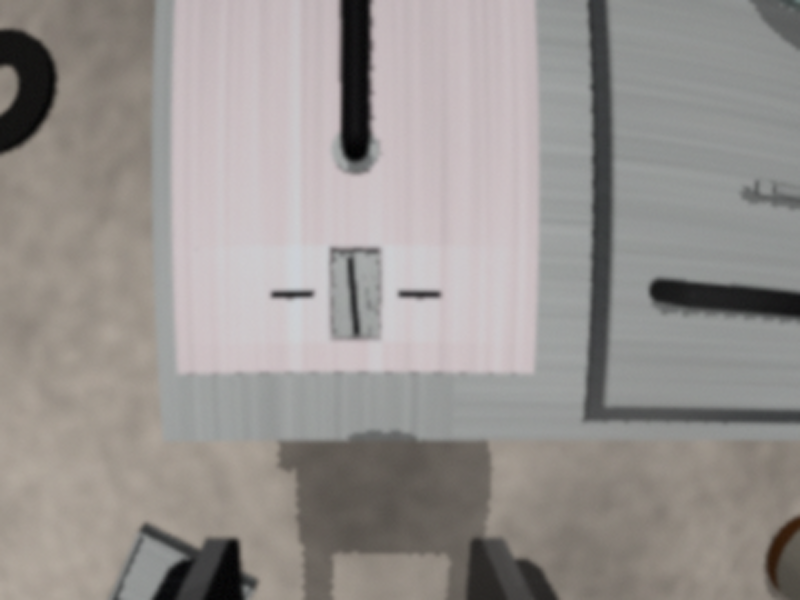

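The cover is seated with the head inside the opening. The slot runs from (317.5,116) to (320.7,151), close to the bath's x.

```bash
python3 - <<'E'
from h import *
c=load('w5'); o,M=st(); zt=o['eef_pos'][2]
c2=dict(c,world_from_camera=c['tool_from_camera'])
A=onz(c2,317.5,116.1,zt-.196);B=onz(c2,320.7,150.8,zt-.196)
print(A,B,(A+B)/2,np.linalg.norm(A-B),'angle tool',np.degrees(np.arctan2((A-B)[0],-(A-B)[1])))
m=[onz(c2,160+u/2.222,v/2.222,zt-.175)*1000 for u,v in((271,294),(440,294))];print(m, onz(c2,160+356/2.222,294/2.222,zt-.175))
print(o['q'])
E
```

```text
[-0.00136802 -0.06889009  0.27048595] [ 0.00110368 -0.04209269  0.27048595] [-1.32172376e-04 -5.54913933e-02  2.70485950e-01] 0.026911146811019214 angle tool -5.269844751495964
[array([-31.14642065, -55.52446809, 291.48594979]), array([ 32.3631311 , -55.60674311, 291.48594979])] [ 0.00078503 -0.05527463  0.29148595]
[-2.23544210e-01 -3.43184991e-02  1.71091850e+00  2.03340899e-05
  1.46283682e+00  1.54806686e+00]
```

>>> move_arm --moves '[{"gripper": 40,"x": 0,"y": -3,"z": 2,"roll": 0},{"gripper": 40,"x": 0,"y": -2.55,"z": 2,"roll": 0},{"gripper": 40,"x": 0,"y": 0,"z": 3,"roll": -5.3},{"gripper": 40,"x": 0,"y": 0,"z": 2.5,"roll": 0},{"gripper": 40,"x": 0,"y": 0,"z": 1.7,"roll": 0}]'

```text
time_s: 11.45
eef_pos: [0.5562, -0.0044, 0.3518]
eef_rot: [-0.0, -0.668, 0.744, 0.001]
wrist_force: [0.2, 0.3, -0.3]
opening: 0.397
```

>>> move_arm --moves '[{"gripper": 40,"x": 0,"y": 0,"z": 0,"roll": 0},{"gripper": 15,"x": 0,"y": 0,"z": 0,"roll": 0},{"gripper": 0,"x": 0,"y": 0,"z": 0,"roll": 0},{"gripper": 0,"x": 0,"y": 0,"z": 0,"roll": 0},{"gripper": 0,"x": 0,"y": 0,"z": 0,"roll": 0}]'

```text
time_s: 12.08
eef_pos: [0.5559, -0.0039, 0.355]
eef_rot: [0.001, -0.668, 0.744, -0.001]
wrist_force: [1.1, 2.8, 6.0]
opening: 0.083
```

>>> move_arm --moves '[{"gripper": 0,"x": 0,"y": 0,"z": 0,"roll": -7},{"gripper": 0,"x": 0,"y": 0,"z": 0,"roll": -7},{"gripper": 0,"x": 0,"y": 0,"z": 0,"roll": -7},{"gripper": 0,"x": 0,"y": 0,"z": 0,"roll": -7},{"gripper": 0,"x": 0,"y": 0,"z": 0,"roll": -7}]'

```text
time_s: 12.7
eef_pos: [0.556, -0.0042, 0.355]
eef_rot: [-0.0, 0.862, -0.507, 0.002]
wrist_force: [0.9, 1.6, 5.6]
opening: 0.088
```

>>> move_arm --moves '[{"gripper": 0,"x": 0,"y": 0,"z": 0,"roll": -7},{"gripper": 0,"x": 0,"y": 0,"z": 0,"roll": -7},{"gripper": 0,"x": 0,"y": 0,"z": 0,"roll": -7},{"gripper": 0,"x": 0,"y": 0,"z": 0,"roll": -7},{"gripper": 0,"x": 0,"y": 0,"z": 0,"roll": -7}]'

```text
time_s: 13.32
eef_pos: [0.5562, -0.0045, 0.355]
eef_rot: [0.0, 0.974, -0.225, 0.002]
wrist_force: [2.1, -0.2, 4.9]
opening: 0.084
```

>>> move_arm --moves '[{"gripper": 0,"x": 0,"y": 0,"z": 0,"roll": -7},{"gripper": 0,"x": 0,"y": 0,"z": 0,"roll": -7},{"gripper": 0,"x": 0,"y": 0,"z": 0,"roll": -0.7},{"gripper": 0,"x": 0,"y": 0,"z": 0,"roll": 0},{"gripper": 0,"x": 0,"y": 0,"z": 0,"roll": 0}]'

```text
time_s: 13.95
eef_pos: [0.5564, -0.0045, 0.355]
eef_rot: [0.0, 0.995, -0.101, 0.002]
wrist_force: [4.1, -0.8, 5.5]
opening: 0.084
```

```bash
python3 - <<'E'
from h import *
o,M=st(); print(o['wrist_force'],o['torque'],o['opening'],'toolx yaw',np.degrees(np.arctan2(M[1,0],M[0,0])),'want',np.degrees(-.199-.0))
E
```

```text
[ 4.10056575 -0.79800752  5.47225797] [-0.0959843  -0.81635107  0.07479912] 0.08396736312467314 toolx yaw -11.640797212521758 want -11.401860123103383
```

>>> move_arm --moves '[{"gripper": 20,"x": 0,"y": 0,"z": 0,"roll": 0},{"gripper": 40,"x": 0,"y": 0,"z": 0,"roll": 0},{"gripper": 40,"x": 0,"y": 0,"z": -2,"roll": 0},{"gripper": 40,"x": 0,"y": 0,"z": -4,"roll": 0},{"gripper": 40,"x": 0,"y": 0,"z": -5.2,"roll": 0}]'

```text
time_s: 14.58
eef_pos: [0.5547, -0.004, 0.4645]
eef_rot: [-0.0, 0.995, -0.101, -0.003]
wrist_force: [0.7, -0.7, -0.2]
opening: 0.396
```

>>> move_arm --moves '[{"gripper": 60,"x": 0,"y": 0,"z": 0,"roll": 10},{"gripper": 60,"x": 0,"y": 0,"z": 0,"roll": 10},{"gripper": 60,"x": 0,"y": 0,"z": 0,"roll": 10},{"gripper": 60,"x": 0,"y": 0,"z": 0,"roll": 10},{"gripper": 60,"x": 0,"y": 0,"z": 0,"roll": 10}]'

```text
time_s: 15.2
eef_pos: [0.5551, -0.004, 0.4645]
eef_rot: [0.0, 0.858, -0.514, -0.001]
wrist_force: [-0.3, -0.5, -0.5]
opening: 0.603
```

>>> move_arm --moves '[{"gripper": 60,"x": 0,"y": 0,"z": 0,"roll": 10},{"gripper": 60,"x": 0,"y": 0,"z": 0,"roll": 10},{"gripper": 60,"x": 0,"y": 0,"z": 0,"roll": 10},{"gripper": 60,"x": 0,"y": 0,"z": 0,"roll": 10},{"gripper": 60,"x": 0,"y": 5,"z": 0,"roll": 0}]'

```text
time_s: 15.82
eef_pos: [0.5071, 0.0053, 0.4635]
eef_rot: [-0.001, -0.631, 0.775, 0.001]
wrist_force: [-0.9, -0.2, 1.4]
opening: 0.6
```

>>> move_arm --moves '[{"gripper": 60,"x": 0,"y": 0.5,"z": 0,"roll": 0},{"gripper": 60,"x": 0,"y": 0,"z": 0,"roll": 0}]'

```text
time_s: 16.08
eef_pos: [0.5014, 0.0069, 0.4656]
eef_rot: [0.0, -0.633, 0.774, -0.0]
wrist_force: [-0.1, -1.0, 0.1]
opening: 0.602
```

```bash
python3 - <<'E'
from h import *
c=snap('wrist','w6.png'); o,M=st(); print(o['eef_pos'],np.round(M,3).tolist(),o['wrist_force'],o['opening'])
a=c['img'][:,:,::-1]
cv2.imwrite('pics/z6.png',cv2.resize(a[0:270,160:520],(800,600),interpolation=cv2.INTER_CUBIC))
E
```

```text
[0.50190068 0.00674199 0.46576918] [[-0.2, -0.98, 0.001], [-0.98, 0.2, -0.0], [0.0, -0.001, -1.0]] [ 1.05480071 -0.62242897 -0.36329593] 0.6052363445321471
```

View pics/z6.png

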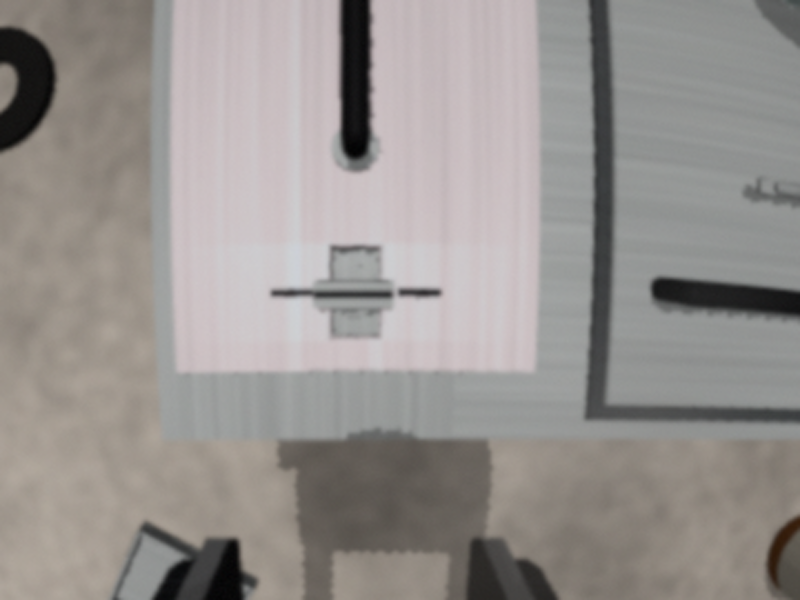

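>>> move_arm --moves '[{"gripper": 60,"x": 0,"y": -5,"z": 0,"roll": 0},{"gripper": 60,"x": 0,"y": -5,"z": 0,"roll": 0},{"gripper": 60,"x": 0,"y": -4.6,"z": 0,"roll": 0},{"gripper": 60,"x": 0,"y": 0,"z": 2,"roll": 0},{"gripper": 60,"x": 0,"y": 0,"z": 4,"roll": 0}]'

```text
time_s: 16.75
eef_pos: [0.6455, -0.0225, 0.4053]
eef_rot: [0.001, -0.633, 0.774, -0.001]
wrist_force: [-0.4, 0.3, -0.5]
opening: 0.597
```

>>> move_arm --moves '[{"gripper": 60,"x": 0,"y": 0,"z": 4,"roll": 0},{"gripper": 30,"x": 0,"y": 0,"z": 0,"roll": 0},{"gripper": 0,"x": 0,"y": 0,"z": 0,"roll": 0},{"gripper": 0,"x": 0,"y": 0,"z": 0,"roll": 0},{"gripper": 0,"x": 0,"y": 0,"z": 0,"roll": 0}]'

```text
time_s: 17.38
eef_pos: [0.645, -0.0223, 0.3674]
eef_rot: [0.001, -0.633, 0.774, -0.001]
wrist_force: [1.1, -0.6, 1.1]
opening: 0.086
```

>>> move_arm --moves '[{"gripper": 0,"x": 0,"y": 0,"z": 0.1,"roll": 0},{"gripper": 0,"x": 0,"y": 0,"z": 0,"roll": 0},{"gripper": 0,"x": 0,"y": 0,"z": 0.1,"roll": 0},{"gripper": 0,"x": 0,"y": 0,"z": 0,"roll": 0}]'

```text
time_s: 17.88
eef_pos: [0.6451, -0.0223, 0.3659]
eef_rot: [0.001, -0.633, 0.774, -0.001]
wrist_force: [-1.8, -0.3, 10.8]
opening: 0.087
```

>>> move_arm --moves '[{"gripper": 0,"x": 0,"y": 0,"z": 0.1,"roll": 0},{"gripper": 0,"x": 0,"y": 0,"z": 0,"roll": 0},{"gripper": 0,"x": 0,"y": 0,"z": 0.05,"roll": 0},{"gripper": 0,"x": 0,"y": 0,"z": 0,"roll": 0},{"gripper": 0,"x": 0,"y": 0,"z": 0,"roll": 0}]'

```text
time_s: 18.5
eef_pos: [0.645, -0.0223, 0.3658]
eef_rot: [0.001, -0.633, 0.774, -0.002]
wrist_force: [-5.3, -0.3, 17.6]
opening: 0.091
```

```bash
python3 - <<'E'
from h import *
c=snap('wrist','w7.png'); s=snap('scene','s7.png'); o,M=st(); print(o['eef_pos'],np.round(M,4).tolist(),o['wrist_force'],o['torque'],o['opening'])
a=c['img'][:,:,::-1]; b=s['img'][:,:,::-1]
cv2.imwrite('pics/z7.png',np.hstack([cv2.resize(a[0:300,160:560],(400,300)),cv2.resize(b[190:310,250:410],(400,300))]))
E
```

```text
[ 0.64503683 -0.02228104  0.36582415] [[-0.1992, -0.98, 0.0036], [-0.98, 0.1992, -0.001], [0.0003, -0.0038, -1.0]] [-5.7585041   1.10941707 17.43626289] [-0.00112757  0.84497595 -0.01748054] 0.08924643110664689
```

View pics/z7.png

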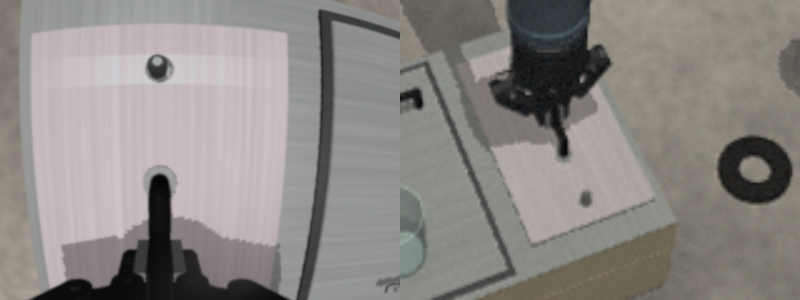

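```bash
python3 - <<'E'
from h import *
print(ctrl.hand_in()); o,M=st(); print(o['time_s'],o['wrist_force'],o['eef_pos'])
E
```

```text
the job is handed in; nothing more can be done
None
the job is handed in; nothing more can be done
```

The cover is back on and the job was handed in at about 18.6 s, with the gripper still holding the handle bar and pressing down. No verdict is given, so this rests on my own checks.

- **Seating:** I lined the hole up over the post by looking through it. The cover then went down onto the seal with the fastener's head through the opening.
- **Fastener:** I turned it about 85° anticlockwise, and the next wrist picture showed the slot in line with both marks.
- **Pressing:** The last reading was about 17.5 N downward. Over the last 1.5 mm of pushing, the tool stayed at the same height while the force rose from 10.8 N, so the cover should be hard against the metal frame. There was no seal reading in the state, so I inferred the squeeze from force and height.
- **Last picture:** The post is through the hole. I did not see any bystander moved, but I did not measure their positions.
- **Side force:** There was also about 6 N sideways, probably the hole bearing on the post, and a tilt of about 0.004 rad. I judged both harmless and did not correct them.

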